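# Find the clear gib gap with a feeler blade

### The job

Take the feeler blade out of its wooden stand by its black handle and use it to test the three narrow gaps in the grey slide block: only one is clear to full depth, the others jam. Feel gently, keeping the load on the blade under 25 N, and leave the blade standing let go in the clear gap, pushed fully home with its handle down on the block; do not disturb the other tools on the bench.

Things in the scene. Friction and masses are not known exactly. Their poses are not given: they have to be found in the camera images.
- gauge: The feeler gauge as a whole, loose, about 120 g: a black upright handle 26 (its x) x 16 (its y) x 50 mm (z), with a steel blade pointing down from the middle of its underside. Origin: centre of the handle's underside (the shoulder); z runs up the handle. Grasp across the 16 mm (its y) from above. It starts upright in the stand, shoulder on the stand's top.
- blade: The steel blade: 20 mm wide (x), 3 mm thick (y), 34 mm long below the shoulder, square-edged. Same axes and, at rest, same origin as the gauge. It is sprung: it stays out up to a push of 5 N, then slides up into the handle 1 mm for each further 2.5 N, and meets a hard stop after 8 mm (25 N). The spring brings it out again.
- tip (a point): Middle of the blade's lower edge, 34 mm below the gauge's origin.
- stand: Fixed light-wood block 60 x 60 x 45 mm tall with a loose slot in its top for the blade, along its x. Origin: centre of its underside, z up.
- block: Fixed grey painted slide block, 70 (x) x 150 (y) x 50 mm tall, on a 100 mm wide foot, flat on top except for three narrow gaps that run along its x. Origin: centre of its underside, z up.
- gap0 (a point): Centre of the mouth of the outer gap at the block's -y end, level with the block's top (z = 50 mm); axes as the block. The three gaps lie 45 mm apart along the block's y; each mouth is 25 mm (x) by 5 mm (y), square-edged.
- gap1 (a point): Centre of the mouth of the middle gap. In every gap a sprung steel leaf on the +y wall, 4 to 14 mm down, rubs the blade with a light drag of a few newtons (under 9), so the blade must be pushed down and does not drop in by itself.
- gap2 (a point): Centre of the mouth of the outer gap at the block's +y end. In two of the three gaps the space narrows to 1.5 mm somewhere 15 to 22 mm down, where the 3 mm blade stops hard; the third is clear for all 34 mm of the blade. Which one is clear changes from start to start and does not show.
- hammer: A hammer lying on the bench, a bystander; origin under its handle.
- tin: An open steel cup 70 mm wide, 75 mm tall, a bystander; origin under its centre.
- screwdriver: A screwdriver lying on the bench, a bystander.

How it is judged:
On the way, in this order (a step that is already met when the one before it is completed fails the run):
1. the blade is lifted clear of the stand in the fingers (z of tip in the frame of stand above 0.05 m and contact force between the fingers and gauge above 1 N), for 0.2 s.
2. the held blade is pushed home in the clear gap (z of tip in the frame of block below 0.0185 m and angle between gauge's own z axis and vertical below 0.1 rad and (horizontal distance between tip and gap0 below 0.01 m or horizontal distance between tip and gap1 below 0.01 m or horizontal distance between tip and gap2 below 0.01 m) and contact force between the fingers and gauge above 1 N), for 0.1 s.
At the end, for the whole second after the job is handed in: The blade stands in one of the three gaps, its tip 31.5 mm or more below the block's top and within 10 mm of the gap's centre, upright within 0.10 rad, let go and at rest (z of tip in the frame of block below 0.0185 m and angle between gauge's own z axis and vertical below 0.1 rad and (horizontal distance between tip and gap0 below 0.01 m or horizontal distance between tip and gap1 below 0.01 m or horizontal distance between tip and gap2 below 0.01 m) and linear speed of gauge below 0.02 m/s); the robot touches nothing.
It fails at once if the blade is loaded with more than 25 N (contact force between blade and anything else above 25 N).
It fails at once if the hammer is disturbed (moved over 20 mm) (distance of hammer from where it was at the start of the episode above 0.02 m).
It fails at once if the tin is disturbed (moved over 20 mm) (distance of tin from where it was at the start of the episode above 0.02 m).
It fails at once if the screwdriver is disturbed (moved over 20 mm) (distance of screwdriver from where it was at the start of the episode above 0.02 m).
It also fails if it takes over 72 s, if anything falls off the work surface, if the arm or the gripper's body presses on something with over 40 N, if the wrist force passes 120 N, or if a joint passes its speed limit or range.

### The arm

A 6-joint arm with a two-finger parallel gripper is mounted at the origin on the work surface. World frame = base frame: x ahead of the robot, y to its left, z up, the work surface at z = 0. Lengths are in m, angles in rad, forces in N, time in s.
With the tool pointing down it reaches from about 0.2 to 0.875 m from the base axis. Payload 3.4 kg.
Tool frame: the origin (TCP) lies on the mounting face of the last link; the fingertips stand 199 mm ahead of it and the grasp point (between the pads) lies 180 mm ahead of it; z points along the fingers, y is the line along which they close (so a half turn about z gives the same grasp; the last joint's range is limited). The gripper opens to 94 mm and grips with 3 to 60 N. Pads are 16 mm wide; open, the fingers measure 119 mm over their backs; the gripper's body (75 mm by 177 mm) begins 78 mm behind the grasp point.
Start: joints at [1.196, 0.276, 1.505, -0, 1.361, -0.121], TCP at [0.144, 0.557, 0.405] pointing down, gripper open.
Joint ranges: [-2.89, 2.89], [-0.75, 2.08], [0.22, 2.7], [-1.18, 4.32], [0.11, 2.71], [-2.7, 2.7]. Speed limits (rad/s): [2.57, 2.57, 3.14, 3.14, 3.14, 3.14].

### API

Orientations are given as a unit quaternion [x, y, z, w].
In Python, from plant import arm gives the robot as it stands.
- The arm moves only by the shell command python3 nudge.py 'ROWS' [OPENING] [FORCE]. ROWS is a JSON list of rows, 1 to 20 of them, each an object with the fields x, y, z (the shift in m), ax, ay, az (a rotation vector in rad); a field left out counts as zero; each row shifts and turns the commanded pose from where the row before left it, along the tool's axes as they then stand; what a row does not reach is not made up. A row lasts 1/10 s, in which the tool goes at most 0.05 m and 0.15 rad, less where a joint would pass 70% of its speed; a pose out of reach is approached as far as the arm can. OPENING is the finger opening in m, set as the command begins (- or left out keeps the last). The fingers move at their own pace and stop on an object; FORCE is the grip in N (left out, the last holds). Time passes only in rows, so rows that do not move let the fingers close. It prints the time, the measured TCP pose, the force, the opening and the grip force at its end. Input that does not fit is refused with a message, and nothing moves.
- arm.observe(): the state, without advancing time (a new reading comes with each control period).
- arm.snapshot(name): name is "side" or "top"; returns a dict with "pixels" (420x560x3 uint8, red, green, blue), "fx", "fy", "cx", "cy" (pixels), "R" (3x3) and "t" (3): a world point X has camera coordinates R X + t. Camera axes: x right, y down, z forward; pixel columns grow to the right and rows downward; lengths in m; the calibration is good to about 2 mm. A picture is of the moment at which its call begins. There is no depth.
- arm.finish_job(): hands the job in; it is judged then, once.
The state is a dict: "time_s": time; "q": joint angles; "dq": joint speeds; "joint_torque": joint torques, N m; "eef_pos": TCP position; "orientation": TCP orientation; "wrist_force": force on the tool from outside, world axes, zero at the start; "torque": the same for the moment, N m; "opening": finger opening in m; "grasp_force": force on a finger pad.
Only numpy, scipy, OpenCV 4.12 (cv2) and the standard library are available. Lean on these libraries where they do the work, as an engineer would, in place of code of your own. Each camera call takes 0.05 s, during which the arm holds its last target. There are 200 camera calls.

## Working session

There is one attempt and no reset: what is moved stays moved. The work goes in short steps, Python scripts to look and compute and a shell command to move; the robot and the scene stay as the last step left them, time stands still between calls to the robot, and variables do not carry over. Pictures are saved under pics/ and viewed, at most 10 in all, crops included, and the job is handed in when it is done.

```bash
ls; mkdir -p pics; python3 - <<'E'
from plant import arm
import cv2
for n in("top","side"):
    s=arm.snapshot(n); cv2.imwrite(f"pics/{n}0.png",s["pixels"][:,:,::-1])
    print(n,s["fx"],s["fy"],s["cx"],s["cy"],s["R"],s["t"])
o=arm.observe();print(o["eef_pos"],o["orientation"],o["wrist_force"])
E
```

```text
nudge.py
pics
plant.py
top 387.8216359421175 387.8216359421175 278.1242808235759 209.74927253797912 [[ 0.0140232  -0.99989998 -0.0018385 ]
 [-0.99645132 -0.01382217 -0.08302845]
 [ 0.08299474  0.0029963  -0.99654548]] [-0.00662298  0.62183181  0.91590082]
side 454.8568070154201 454.8568070154201 274.2618957858831 209.55454138535453 [[-0.78952869 -0.61370349  0.00353231]
 [-0.46793766  0.59825717 -0.65047882]
 [ 0.3970879  -0.51522459 -0.75951618]] [0.49710096 0.34381101 0.74359604]
[0.14430731 0.55640622 0.40389689] [ 1.26535733e-01  9.91961710e-01 -7.99165409e-04 -1.89433924e-04] [ 0.20772023 -0.5046171  -0.1915454 ]
```

View pics/top0.png

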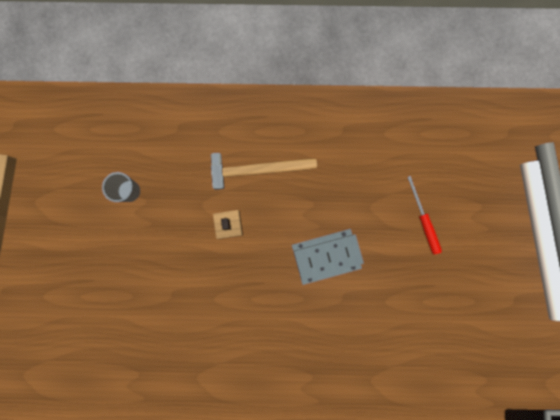

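View pics/side0.png

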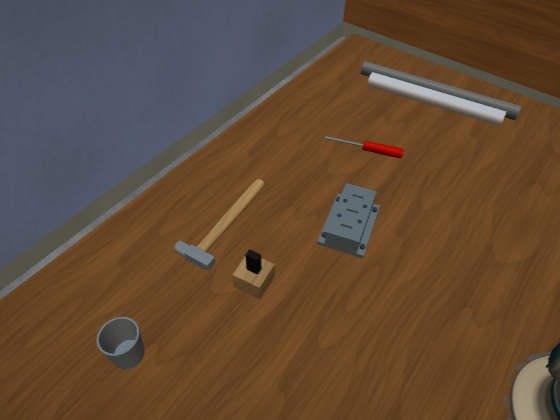

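Top view: the stand is near (228,224), the block near (329,257), with its three gaps at about (310,262), (329,257) and (347,252). Next I'll enlarge these areas.

```bash
python3 - <<'E'
import cv2
a=cv2.imread("pics/top0.png"); b=cv2.imread("pics/side0.png")
R=lambda im,x,y,w,h,k:cv2.resize(im[y:y+h,x:x+w],None,fx=k,fy=k,interpolation=cv2.INTER_CUBIC)
cv2.imwrite("pics/ctop.png",R(a,205,200,160,90,5))
cv2.imwrite("pics/cside.png",R(b,230,175,160,120,5))
E
```

```text
(no output)
```

View pics/ctop.png

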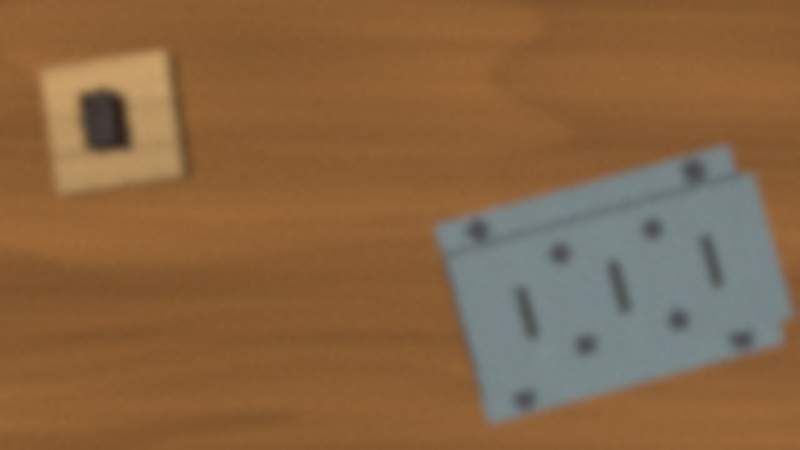

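View pics/cside.png

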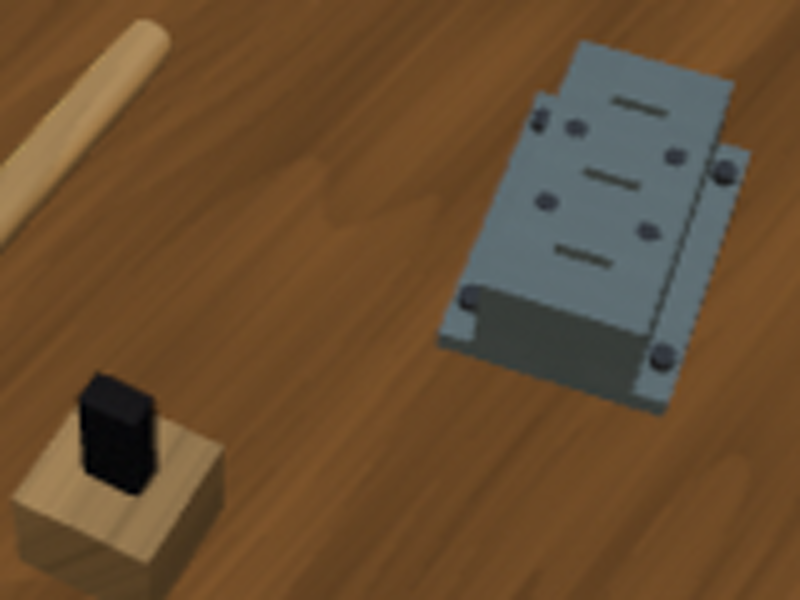

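The top crop shows the stand's top corners at about (40,72), (165,50), (187,178) and (58,193). The gaps run (519,288)-(534,338), (612,262)-(627,312) and (705,237)-(719,287). The side crop shows the same gaps at (556,249)-(611,266), (585,172)-(640,188) and (612,99)-(667,114). I'll use these to solve for the poses.

```bash
cat > h.py <<'E'
import numpy as np,cv2
from plant import arm
from scipy.optimize import least_squares
def cams():
    return {n:arm.snapshot(n) for n in("top","side")}
def proj(s,X):
    c=np.atleast_2d(X)@np.array(s["R"]).T+np.array(s["t"]); return c[:,:2]/c[:,2:]*[s["fx"],s["fy"]]+[s["cx"],s["cy"]]
def ray(s,p,z):
    R=np.array(s["R"]);C=-R.T@np.array(s["t"]);d=R.T@[(p[0]-s["cx"])/s["fx"],(p[1]-s["cy"])/s["fy"],1]
    return C+d*(z-C[2])/d[2]
def full(c,off,k=5): return (np.array(c,float)+.5)/k-.5+off
E
python3 - <<'E'
from h import *
S=cams(); off={"top":(205,200),"side":(230,175)}
G={"top":[(526.5,313),(619.5,287),(712,262)],"side":[(583.5,257.5),(612.5,180),(639.5,106.5)]}
C={}
for n in S:
    im=S[n]["pixels"].mean(2); C[n]=[]
    for g in G[n]:
        p=full(g,off[n]); 
        for _ in range(4):
            yy,xx=np.mgrid[:420,:560]; hw=(3.2,6.5) if n=="top" else (7.5,3.5)
            m=(abs(xx-p[0])<hw[0]+.5)&(abs(yy-p[1])<hw[1]+.5)
            w=np.clip(np.median(im[m])-8-im[m],0,None); q=np.array([(w*xx[m]).sum(),(w*yy[m]).sum()])/w.sum(); p=q
        C[n].append(p)
    C[n]=np.array(C[n]); print(n,"centroid",C[n].round(2).tolist(),"manual",[full(g,off[n]).round(2).tolist() for g in G[n]])
    print([ray(S[n],p,.05).round(4).tolist() for p in C[n]])
def pts(v,z=.05): return np.array([[v[0]-np.sin(v[2])*d,v[1]+np.cos(v[2])*d,z] for d in(.045,0,-.045)])
for sel in (["top"],["side"],["top","side"]):
    f=lambda v:np.concatenate([(proj(S[n],pts(v))-C[n]).ravel() for n in sel])
    r=least_squares(f,[.5,-.1,0]);print(sel,r.x.round(4),r.fun.round(2))
print("stand")
sc=[ray(S["top"],full(c,off["top"]),.045) for c in[(40,72),(165,50),(187,178),(58,193)]]
print(np.round(sc,4),np.mean(sc,0).round(4))
sd=[ray(S["side"],full(c,off["side"]),.045) for c in[(13,496),(152,560),(223,448)]]
print("side corners",np.round(sd,4), (sd[0]+sd[2])/2)
# handle: silhouette overlay for fit
for n in S:
    im=S[n]["pixels"].astype(int); o=off[n]; sub=im[o[1]+10:o[1]+102,o[0]+3:o[0]+45].max(2) if n=="side" else im[210:235,215:237].max(2)
    m=(sub<60); ys,xs=np.nonzero(m); print(n,m.sum(),xs.mean()+(o[0]+3 if n=="side" else 215),ys.mean()+(o[1]+10 if n=="side" else 210))
E
```

```text
top centroid [[309.89, 262.15], [328.38, 256.89], [346.88, 251.8]] manual [[309.9, 262.2], [328.5, 257.0], [347.0, 252.0]]
[[0.4979, -0.0741, 0.05], [0.5107, -0.1173, 0.05], [0.5232, -0.1606, 0.05]]
side centroid [[346.09, 225.79], [351.8, 210.42], [357.28, 195.92]] manual [[346.3, 226.1], [352.1, 210.6], [357.5, 195.9]]
[[0.4989, -0.0739, 0.05], [0.5116, -0.1171, 0.05], [0.5241, -0.1603, 0.05]]
['top'] [ 0.5106 -0.1173  0.2843] [ 0.02 -0.03  0.02  0.05 -0.03 -0.02]
['side'] [ 0.5115 -0.1171  0.2839] [-0.01 -0.    0.03  0.01 -0.01 -0.01]
['top', 'side'] [ 0.5111 -0.1172  0.2838] [-0.04 -0.26 -0.04 -0.17 -0.09 -0.23  0.18  0.08  0.22  0.09  0.17  0.07]
stand
[[0.608  0.1576 0.045 ]
 [0.6193 0.0984 0.045 ]
 [0.5587 0.0866 0.045 ]
 [0.5507 0.1475 0.045 ]] [0.5842 0.1225 0.045 ]
side corners [[0.6099 0.1569 0.045 ]
 [0.5502 0.146  0.045 ]
 [0.56   0.09   0.045 ]] [0.58493359 0.12344729 0.045     ]
top 17 227.7058823529412 224.2941176470588
side 296 253.1216216216216 261.2601351351351
```

```bash
cat >> h.py <<'E'
def cover(s,X,win,k=8):
    x0,y0,x1,y1=win; h=cv2.convexHull(((proj(s,X)-[x0,y0]+.5)*k).astype(np.float32))
    m=np.zeros(((y1-y0)*k,(x1-x0)*k),np.float32); cv2.fillConvexPoly(m,np.round(h*16).astype(np.int32),1,shift=4)
    return cv2.GaussianBlur(cv2.resize(m,None,fx=1/k,fy=1/k,interpolation=cv2.INTER_AREA),(3,3),.5)
def box(x,y,z,a,hx=.013,hy=.008,H=.05):
    c,s=np.cos(a),np.sin(a)
    return np.array([[x+c*u-s*v,y+s*u+c*v,z+w] for u in(-hx,hx) for v in(-hy,hy) for w in(0,H)])
E
python3 - <<'E'
from h import *
from scipy.optimize import minimize
S=cams(); W={"top":(216,213,238,236),"side":(240,245,268,280)}
def f(v,sel):
    e=0
    for n in sel:
        x0,y0,x1,y1=W[n]; im=S[n]["pixels"][y0:y1,x0:x1,0].astype(float)
        d=np.clip((150-im)/115,0,1); e+=((cover(S[n],box(v[0],v[1],.045,v[2]),W[n])-d)**2).mean()
    return e
for sel in(["top"],["side"],["top","side"]):
    r=minimize(f,[.585,.1235,.18],args=(sel,),method="Nelder-Mead",options=dict(initial_simplex=[[.585,.1235,.18],[.59,.1235,.18],[.585,.128,.18],[.585,.1235,.3]])); print(sel,r.x.round(4),r.fun)
o=arm.observe();R=cv2.Rodrigues
from scipy.spatial.transform import Rotation as Ro
T=Ro.from_quat(o["orientation"]);p=np.array(o["eef_pos"]);print(T.as_matrix().round(3))
print("delta tool", T.inv().apply(np.array([.585,.123,.275])-p))
E
python3 nudge.py '[{"az":-0.138}, {"az":-0.138}, {"az":-0.138}, {"x":-0.0228, "y":-0.0311, "z":0.005}, {"x":-0.0228, "y":-0.0311, "z":0.005}, {"x":-0.0228, "y":-0.0311, "z":0.005}, {"x":-0.0228, "y":-0.0311, "z":0.005}, {"x":-0.0228, "y":-0.0311, "z":0.005}, {"x":-0.0228, "y":-0.0311, "z":0.005}, {"x":-0.0228, "y":-0.0311, "z":0.005}, {"x":-0.0228, "y":-0.0311, "z":0.005}, {"x":-0.0228, "y":-0.0311, "z":0.005}, {"x":-0.0228, "y":-0.0311, "z":0.005}, {"x":-0.0228, "y":-0.0311, "z":0.005}, {"x":-0.0228, "y":-0.0311, "z":0.005}, {"x":-0.0228, "y":-0.0311, "z":0.005}, {"x":-0.0228, "y":-0.0311, "z":0.005}, {"x":-0.0228, "y":-0.0311}, {"x":-0.0228, "y":-0.0311}]' 0.05 10
cat >> h.py <<'E'
from scipy.spatial.transform import Rotation as Ro
def where(): 
    o=arm.observe();T=Ro.from_quat(o["orientation"]);M=T.as_matrix();return np.array(o["eef_pos"]),T,np.arctan2(M[1,1],M[0,1]),o
def to(x,y,z,yaw):
    p,T,a,o=where();print("t",o["time_s"],"p",p.round(4),"yaw",round(a-np.pi/2,4),"tilt",T.as_matrix()[:2,2].round(4),"F",np.round(o["wrist_force"],2),"delta tool",T.inv().apply(np.array([x,y,z])-p).round(4),"rz",round(a-np.pi/2-yaw,4))
E
python3 -c "
from h import *
to(.5846,.1226,.255,.16)"
```

```text
time_s: 2.2
eef_pos: [0.5848, 0.1223, 0.3344]
orientation: [-0.08, 0.997, 0.0, -0.0]
wrist_force: [0.2, 1.4, -0.3]
opening: 0.0501
grasp_force: 0.0
t 2.2 p [0.5848 0.1223 0.3344] yaw 0.1599 tilt [-0.0004  0.0002] F [ 0.24  1.39 -0.32] delta tool [0.0002 0.0004 0.0794] rz -0.0001
```

```bash
python3 nudge.py '[{"z":0.025}, {"z":0.025}, {"z":0.020}, {"z":0.0094}, {}]' 0.05 8 && python3 nudge.py '[{}, {}, {}, {}, {}, {}, {}, {}]' 0.005 8
```

```text
time_s: 2.7
eef_pos: [0.5835, 0.1235, 0.254]
orientation: [-0.08, 0.997, 0.0, -0.001]
wrist_force: [0.2, 0.0, 0.9]
opening: 0.0501
grasp_force: 0.0
time_s: 3.5
eef_pos: [0.584, 0.1236, 0.2559]
orientation: [-0.08, 0.997, 0.0, 0.0]
wrist_force: [-1.0, -0.3, 4.5]
opening: 0.0162
grasp_force: 8.0
```

```bash
python3 nudge.py '[{"z":-0.005}, {"z":-0.01}, {"z":-0.015}, {"z":-0.015}, {"z":-0.015}, {"z":-0.02}, {}, {}, {}]' - 20 && python3 -c "
from h import *
to(.5111,-.1172,.32,.284)
for y in(.045,-.045): print(.5111-np.sin(.284)*y,-.1172+np.cos(.284)*y)"
```

```text
time_s: 4.4
eef_pos: [0.5834, 0.1235, 0.3342]
orientation: [-0.08, 0.997, 0.0, -0.001]
wrist_force: [1.3, -0.1, -1.9]
opening: 0.0154
grasp_force: 20.0
t 4.4 p [0.5834 0.1235 0.3342] yaw 0.1602 tilt [-0.0022 -0.0001] F [ 1.27 -0.13 -1.93] delta tool [ 0.1097 -0.2261  0.0144] rz -0.1238
0.498491105784926 -0.07400259513960272
0.5237088942150739 -0.16039740486039727
```

```bash
python3 nudge.py '[{"az":-0.062}, {"az":-0.062}, {"x":0.0171, "y":-0.0207}, {"x":0.0171, "y":-0.0207}, {"x":0.0171, "y":-0.0207}, {"x":0.0171, "y":-0.0207}, {"x":0.0171, "y":-0.0207}, {"x":0.0171, "y":-0.0207}, {"x":0.0171, "y":-0.0207}, {"x":0.0171, "y":-0.0207}, {"z":0.01}, {"z":0.015}, {}, {}, {}]' - 40; python3 - <<'E'
from h import *
to(.4985,-.0740,.3,.284)
S=cams()
for n in S: print(n,proj(S[n],[[.4985,-.074,.05],[.4985,-.074,.065]]).round(1).tolist())
s=S["side"]["pixels"][:,:,::-1]; t=S["top"]["pixels"][:,:,::-1]
cv2.imwrite("pics/s1.png",s);cv2.imwrite("pics/t1.png",t)
cv2.imwrite("pics/both.png",np.hstack([cv2.resize(s[180:260,310:390],None,fx=5,fy=5,interpolation=2),cv2.resize(t[220:300,270:350],None,fx=5,fy=5,interpolation=2)]))
E
```

```text
time_s: 5.9
eef_pos: [0.4994, -0.0733, 0.3103]
orientation: [-0.142, 0.99, 0.0, 0.0]
wrist_force: [0.8, -0.5, -1.7]
opening: 0.0156
grasp_force: 40.0
t 5.9 p [ 0.4994 -0.0733  0.3103] yaw 0.2849 tilt [0.0003 0.0002] F [ 0.76 -0.52 -1.66] delta tool [ 0.001  -0.0004  0.0103] rz 0.0009
top [[309.9, 261.9], [310.4, 262.2]]
side [[346.3, 225.9], [347.2, 221.3]]
```

View pics/both.png

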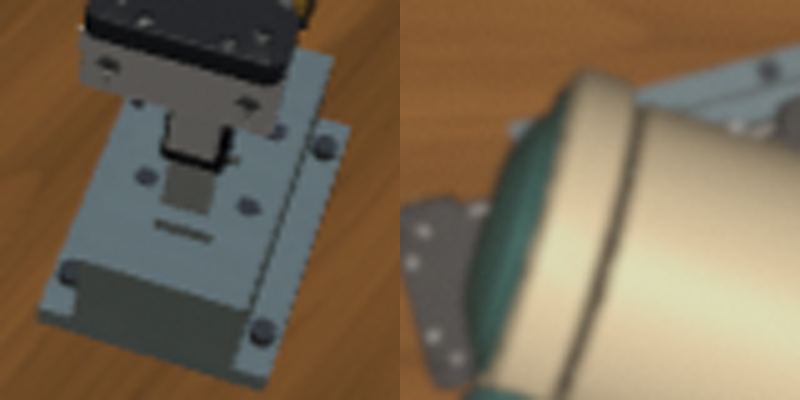

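The side crop shows the blade's lower edge from (162,205) to (209,214) and the gap centred at about (183,231). The top view of the blade is blocked by the arm. I'll measure the lateral offset.

```bash
python3 - <<'E'
from h import *
s=arm.snapshot("side")
R=np.array(s["R"]);print("cam",-R.T@np.array(s["t"]))
u=np.array([np.cos(.284),np.sin(.284)]);v=np.array([-u[1],u[0]])
g=ray(s,(346.09,225.79),.05)[:2]; 
A=np.array([ray(s,full(c,(310,180)),.0655)[:2] for c in[(162,205),(209,214)]]); print("len",np.linalg.norm(A[1]-A[0]),"dir",np.arctan2(*(A[0]-A[1])[::-1]))
d=A.mean(0)-g; print("edge-gap x,y block mm",d@u*1e3,d@v*1e3, "eef-gap", (where()[0][:2]-g)@u*1e3,(where()[0][:2]-g)@v*1e3)
im=s["pixels"].astype(int).mean(2)
for x in(344,346,348,350): print(x,im[214:232,x].round().astype(int).tolist())
for y in(216,218,220): print(y,im[y,336:358].round().astype(int).tolist())
E
```

```text
cam [0.2580846  0.48250416 0.78665909]
len 0.019303942431644478 dir 0.41578473357321555
edge-gap x,y block mm 0.3234932501626795 1.35958666088464 eef-gap 0.5009493637246857 0.29747045034601305
344 [70, 70, 71, 70, 69, 70, 69, 96, 108, 109, 99, 63, 72, 107, 108, 108, 110, 109]
346 [71, 71, 71, 71, 70, 70, 69, 78, 105, 109, 110, 75, 61, 95, 108, 109, 108, 109]
348 [70, 70, 70, 70, 70, 70, 69, 70, 94, 108, 110, 101, 63, 69, 107, 108, 108, 109]
350 [69, 70, 70, 71, 71, 71, 71, 71, 71, 105, 109, 109, 81, 62, 90, 108, 108, 109]
216 [106, 88, 54, 60, 67, 91, 102, 71, 71, 70, 71, 70, 70, 69, 70, 72, 78, 101, 108, 108, 110, 109]
218 [109, 109, 109, 108, 108, 107, 94, 71, 69, 70, 70, 70, 70, 69, 71, 71, 80, 109, 109, 109, 108, 109]
220 [111, 110, 110, 110, 108, 105, 87, 70, 69, 71, 69, 70, 69, 70, 71, 75, 93, 109, 109, 109, 107, 90]
```

```bash
python3 nudge.py '[{"z":0.006}, {"z":0.006}, {}]'; python3 nudge.py '[{"z":0.002}, {"z":0.002}, {}, {}]';python3 nudge.py '[{"z":0.0015}, {"z":0.0015}, {}, {}]'
```

```text
time_s: 6.35
eef_pos: [0.4985, -0.0736, 0.2972]
orientation: [-0.142, 0.99, 0.001, -0.001]
wrist_force: [-0.0, -0.4, -1.5]
opening: 0.0159
grasp_force: 40.0
time_s: 6.75
eef_pos: [0.4991, -0.0738, 0.2943]
orientation: [-0.142, 0.99, 0.0, 0.0]
wrist_force: [-0.0, -0.1, -1.7]
opening: 0.016
grasp_force: 40.0
time_s: 7.15
eef_pos: [0.499, -0.0737, 0.2912]
orientation: [-0.142, 0.99, 0.0, -0.0]
wrist_force: [0.6, 0.2, -0.8]
opening: 0.0158
grasp_force: 40.0
```

```bash
for i in 1 ; do python3 nudge.py '[{"z":0.0015}, {"z":0.0015}, {}]' | egrep 'pos|wrist'; python3 nudge.py '[{"z":0.0015}, {"z":0.0015}, {}]'| egrep 'pos|wrist';python3 nudge.py '[{"z":0.0015}, {"z":0.0015}, {}]' | egrep 'pos|wrist';  done
```

```text
eef_pos: [0.4991, -0.0739, 0.2881]
wrist_force: [0.1, -0.1, -1.6]
eef_pos: [0.4992, -0.074, 0.2852]
wrist_force: [0.7, -1.6, -1.2]
eef_pos: [0.4992, -0.0739, 0.2822]
wrist_force: [1.1, -2.2, -1.7]
```

```bash
python3 nudge.py '[{"z":0.0015}, {"z":0.0015}, {}]' | egrep 'pos|wrist'; python3 nudge.py '[{"z":0.001}, {"z":0.001}, {}]'| egrep 'pos|wrist';python3 nudge.py '[{"z":0.001}, {"z":0.001}, {}]' | egrep 'pos|wrist'
```

```text
eef_pos: [0.4991, -0.0738, 0.279]
wrist_force: [1.0, -2.4, -1.8]
eef_pos: [0.499, -0.0738, 0.2771]
wrist_force: [0.4, -2.9, -1.3]
eef_pos: [0.499, -0.0737, 0.2751]
wrist_force: [1.2, -2.4, -1.1]
```

```bash
for i in 1 ; do python3 nudge.py '[{"z":0.001}, {"z":0.001}, {}]' | egrep 'pos|wrist'; python3 nudge.py '[{"z":0.001}, {"z":0.001}, {}]'| egrep 'pos|wrist';python3 nudge.py '[{"z":0.001}, {"z":0.001}, {}]' | egrep 'pos|wrist';  done
```

```text
eef_pos: [0.499, -0.0737, 0.2731]
wrist_force: [1.1, -2.4, -1.0]
eef_pos: [0.499, -0.0737, 0.2711]
wrist_force: [1.1, -2.1, -1.3]
eef_pos: [0.499, -0.0737, 0.2691]
wrist_force: [1.5, -2.7, -1.8]
```

No jam down to about 25 mm, so this gap looks clear. I'll push the blade home.

```bash
python3 nudge.py '[{"z":0.0015}, {"z":0.0015}, {"z":0.0015}, {"z":0.0015}, {}]' | egrep 'pos|wrist'; python3 nudge.py '[{"z":0.001}, {"z":0.001}, {}, {}]'| egrep 'pos|wrist';python3 nudge.py '[{"z":0.0005}, {"z":0.0005}, {}]' | egrep 'pos|wrist'
```

```text
eef_pos: [0.499, -0.0737, 0.2629]
wrist_force: [0.6, -2.6, -1.7]
eef_pos: [0.499, -0.0737, 0.2611]
wrist_force: [1.2, -1.7, -2.0]
eef_pos: [0.499, -0.0737, 0.2609]
wrist_force: [-1.2, -3.4, 4.6]
```

```bash
python3 nudge.py '[{"z":0.0005}, {}]' | egrep 'pos|wrist'; python3 - <<'E'
from h import *
s=arm.snapshot("side")["pixels"][:,:,::-1]
cv2.imwrite("pics/s2.png",cv2.resize(s[180:260,310:390],None,fx=6,fy=6,interpolation=2))
E
```

```text
eef_pos: [0.499, -0.0737, 0.2608]
wrist_force: [-1.9, -1.5, 8.7]
```

View pics/s2.png

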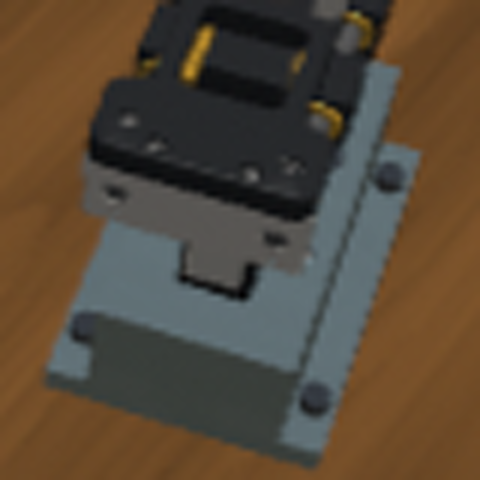

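The handle sits over the end gap at about (215,285), down on the block with no blade showing. I'll release it and retreat.

```bash
python3 nudge.py '[{}, {}, {}, {}, {}, {}, {}]' 0.05 && python3 nudge.py '[{"z":-0.01}, {"z":-0.02}, {"z":-0.03}, {"z":-0.03}, {"z":-0.03}, {"z":-0.03}, {}, {}]'; python3 - <<'E'
from h import *
s=arm.snapshot("side")["pixels"][:,:,::-1]
cv2.imwrite("pics/s3.png",cv2.resize(s[160:270,290:400],None,fx=5,fy=5,interpolation=2))
E
```

```text
time_s: 12.0
eef_pos: [0.499, -0.0737, 0.2597]
orientation: [-0.142, 0.99, 0.0, -0.0]
wrist_force: [0.4, -0.3, -0.0]
opening: 0.0502
grasp_force: 0.0
time_s: 12.8
eef_pos: [0.4988, -0.0737, 0.4106]
orientation: [-0.142, 0.99, -0.0, 0.001]
wrist_force: [0.8, 0.4, -0.3]
opening: 0.0505
grasp_force: 0.0
```

View pics/s3.png

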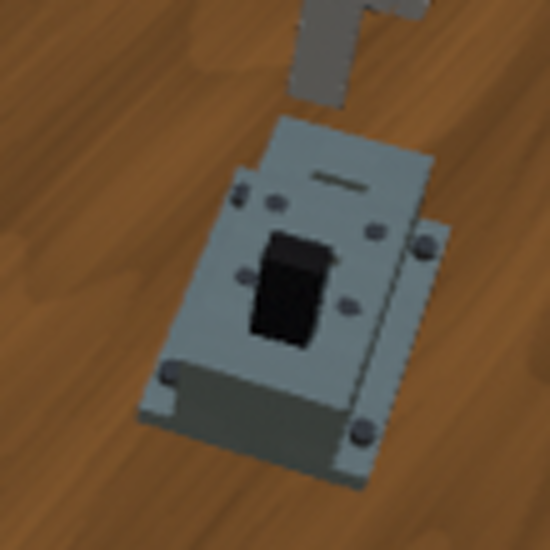

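The gauge stands upright, let go. Its lower front edge is at (250,333)-(307,348), where a handle seated in that gap should show.

```bash
python3 -c "
from plant import arm
print(arm.finish_job())"
```

```text
the job is handed in; nothing more can be done
None
```

The blade stands let go and fully home in the block's +y end gap (gap2), the first one I tried: it ran clear to full depth with no jam, so I left the other two untested, and the job was handed in at about 13 s with no verdict shown.

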